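Swing out the prop leg and set the slide tray on it

ROBOT

A 6-joint arm with a two-finger parallel gripper is mounted at the origin on the work surface. World frame = base frame: x ahead of the robot, y to its left, z up, the work surface at z = 0. Lengths are in m, angles in rad, forces in N, time in s.
With the tool pointing down it reaches from about 0.425 to 0.925 m from the base axis. Payload 12.5 kg.
Tool frame: the origin (TCP) lies midway between the tips of the shut fingers; the grasp point (between the pads) lies 19 mm behind it; z points along the fingers, x is the direction in which the jaws open and shut, and the axes are right-handed (so a half turn about z gives the same grasp; the last joint's range is limited). The gripper opens to 85 mm and grips with 20 to 120 N. Pads are 22 mm wide; open, the fingers measure 114 mm over their backs; the gripper's body (76 mm by 85 mm) begins 54 mm behind the grasp point. The pads swing forward as they close: fully open they stand 13 mm farther back than shut.
Start: joints at [1.081, 0.491, 1.559, -0, 1.092, -0.106], TCP at [0.234, 0.58, 0.231] pointing down, gripper open.
Joint ranges: [-3.1, 3.1], [-0.84, 2.19], [0.05, 2.79], [-1.13, 4.28], [0.06, 2.93], [-2.69, 2.69]. Speed limits (rad/s): [2.22, 2.22, 2.79, 3.14, 3.14, 3.14].

INTERFACE

Orientations are given as a unit quaternion [x, y, z, w].
In Python, from plant import * gives the robot as it stands.
- The arm moves only by the tool apply_moves, never from a script. Its argument "motion" is a list of rows, each a list of 6 numbers: the shift along the tool's x, y, z in mm, then the turn, a rotation vector about the tool's x, y, z in degrees. A call has 1 to 20 rows; each row is the pose to reach, as a shift and turn from the pose commanded when the call began, along the tool's axes at that moment; what a row does not reach only later rows make up. A row lasts 1/12 s, in which the tool goes at most 41.7 mm and 7.16 degrees, less where a joint would pass 70% of its speed; a pose out of reach is approached as far as the arm can. A call with a gripper value outside its range is refused whole. "grip" is the opening, from 0 (shut) to 1 (fully open), set as the call begins (left out, the last holds). The fingers move at their own pace and stop on an object; "newtons" is the grip in N (left out, the last holds). Time passes only in rows, so rows that repeat a pose let the fingers close. It gives the time, the measured TCP pose, the force and the opening at its end, in the units of the state.
- get_state(): the state, without advancing time (a new reading comes with each control period).
- grab_frame(name): name is "scene" or "side" or "wrist"; returns the picture (400x640x3 uint8, red, green, blue); there is no depth.
- camera_info(name): a dict with "fx", "fy", "cx", "cy" (pixels), "world_from_camera" (4x4, takes a point from camera to world coordinates). Camera axes: x right, y up, looking along -z (the intrinsics and any distortion apply to the point x, -y, -z); pixel columns grow to the right and rows downward; lengths in m; the calibration is good to about 2 mm. A picture is of the moment at which its call begins: read the wrist's pose just before it. camera_info takes no time and is no camera call; for the wrist camera it gives the pose at the moment of the call.
- finish_job(): hands the job in, once; it reports no verdict.
The state is a dict: "time_s": time; "qpos": joint angles; "dq": joint speeds; "joint_efforts": joint torques, N m; "tcp_pos": TCP position; "ee_rot": TCP orientation; "ft_force": force on the tool from outside, world axes, zero at the start; "moment": the same for the moment, N m; "width": finger opening in m.
Only numpy, scipy, OpenCV 4.12 (cv2) and the standard library are available. Lean on these libraries where they do the work, as an engineer would, in place of code of your own. Each camera call takes 0.05 s, during which the arm holds its last target.

TASK

Put the slide tray up on its stand. First swing the stand's folded prop leg out by pushing its peg (push it, do not grip it) until it comes up against its stop, wherever that is set, and keep it pressed there for a moment with about 10 N, never more than 20 N, as the leg bends easily. Then pick up the tray by its handle and lower it so that it lies flat and square across the ledge and the swung-out leg, with the leg's peg through the tray's hole; let go, and leave the vial, connector and dish where they are.

Things in the scene. Friction and masses are not known exactly. Their poses are not given: they have to be found in the camera images.
- stand: Fixed aluminium stand. Origin: centre of its underside, on the bench, z up. In its frame, mm: base 170 (x) by 200 (y) by 8; ledge block at x +-80, y -100 to -68, top z 50, outer lip y -106 to -100, top z 55; leg's upright hinge pin at x 0, y -50. The finished tray lies with its hole over the peg, underside at z 50, axes parallel to the stand's.
- leg: Prop leg: bar 12 mm wide, 20 to 50 mm above the bench, reaching 126 mm from its pin. Origin: on the pin, at the bench; the leg points along its own -x. Folded about along the stand's -x (up to 0.7 rad out), it swings clockwise from above to near the stand's +y. Its rigid stop is adjustable: met 1.40 to 1.74 rad from the stand's -x, to be felt. About 2.5 N at the peg moves it; it stays where left.
- leg_peg (a point): Centre of the upright round steel peg near the leg's tip, 120 mm from the hinge pin; diameter 14 mm, standing on the leg from 50 to 92 mm above the bench (this point: 71). Push it on the side away from its travel. At the stop it is at x -21 to 21, y about 70 mm of the stand; a dark stop block (top z 42) then stands against the leg's far side.
- tray_handle (a point): Centre of the white fin handle of the loose tray (about 0.35 kg): fin 12 thick (x) by 70 long (y) by 40 mm high, on the tray's middle, over its centre of mass; this point is 28 mm above the tray's underside. Axes are the tray's: plate 110 (x) by 190 (y) by 8 mm, z up; glass slides beside the fin (2 mm high, port stubs 6 mm). Starts flat on the bench.
- tray_hole (a point): Centre, at the underside, of the 24 mm square through hole in the tray, 70 mm from the handle along the tray's +y. The 14 mm peg goes through it. Axes are the tray's.
- vial: Small glass vial, 26 mm diameter, 50 high, standing loose on the bench between stand and tray; origin at the centre of its underside. Not to be disturbed.
- connector: Small white plastic tube connector, 24 mm diameter, 36 high, standing loose on the bench; origin at the centre of its underside. Not to be disturbed.
- dish: Small clear dish, 38 mm diameter, 14 high, loose on the bench; origin at the centre of its underside. Not to be disturbed.
Mind the look-alikes: they are no part of the job. Leave any yellow look-alike of the part that bears tray_handle alone.

How it is judged:
On the way, in this order (a step that is already met when the one before it is completed fails the run):
1. the leg is swung out and, standing still against its stop, is pressed by the fingers with more than 5 N for 0.3 s (x of leg_peg in the frame of stand above -0.024 m and angular speed of leg below 0.03 rad/s and contact force between the fingers and leg above 5 N), for 0.3 s.
2. the tray is lifted clear of the bench (height (world z) of tray_hole above 0.07 m), for 0.1 s.
At the end, for the whole second after the job is handed in: Leg still swung out (peg at most 24 mm short of the stand's y axis); tray flat within 0.03 rad on ledge and leg, underside 47 to 53 mm up, peg in its hole (centres within 9 mm), square to the stand within 0.12 rad, centred along its y within 12 mm; released, at rest (x of leg_peg in the frame of stand above -0.024 m and horizontal distance between tray_hole and leg_peg below 0.009 m and z of tray_hole in the frame of stand between 0.047 and 0.053 m and angle between tray_handle's own z axis and vertical below 0.03 rad and angle between the y axis of tray_handle and the y axis of stand, either way round below 0.12 rad and y of tray_handle in the frame of stand between -0.012 and 0.012 m); the robot touches nothing.
It fails at once if the robot's force on the leg exceeds 20 N (contact force between any of the fingers, the arm and leg above 20 N).
It fails at once if the vial, the connector or the dish is moved more than 20 mm or tipped over (distance of any of vial, connector, dish from where it was at the start of the episode above 0.02 m or angle between any of vial, connector's own z axis and vertical above 0.5 rad).
It also fails if it takes over 72 s, if anything falls off the work surface, if the arm or the gripper's body presses on something with over 40 N, if the wrist force passes 120 N, or if a joint passes its speed limit or range.

## Working session

There is one attempt and no reset: what is moved stays moved. The work goes in short steps, Python scripts to look and compute and a tool call to move; the robot and the scene stay as the last step left them, time stands still between calls to the robot, and variables do not carry over. Pictures are saved under pics/ and viewed, and the job is handed in when it is done.

Besides the shell and the picture viewer there is one more tool, called after "Emit:" as name([rows], argument=value, ...), one row to a line, values as JSON. apply_moves: Moves the arm, as the interface text tells. Its arguments: {"type":"object","properties":{"motion":{"type":"array","items":{"type":"array","items":{"type":"number"}}},"grip":{"type":"number"},"newtons":{"type":"number"}},"required":["motion"]}

```bash
mkdir -p pics; ls; python3 - <<'E'
from plant import *
import cv2
s=get_state(); print(s)
for n in ["scene","side","wrist"]:
    c=camera_info(n); print(n,c)
    cv2.imwrite(f"pics/{n}0.png",grab_frame(n)[:,:,::-1])
E
```

```text
pics
{'time_s': 0.0, 'qpos': array([ 1.08143650e+00,  4.91594760e-01,  1.55948241e+00,  1.07256962e-05,
        1.09166479e+00, -1.05608788e-01]), 'dq': array([-0.00132725,  0.00046219, -0.00111801,  0.00048485, -0.00103481,
       -0.00095267]), 'joint_efforts': array([ 1.06032450e-03, -6.18461037e+01, -2.61598331e+01, -3.55645454e-05,
        3.99842669e-03, -1.01394238e-05]), 'tcp_pos': array([0.23387338, 0.57934406, 0.23069451]), 'ee_rot': array([ 8.28976913e-01,  5.59282529e-01, -5.09828616e-04,  2.65185864e-04]), 'ft_force': array([-0.43907845, -0.13776201,  0.16781557]), 'moment': array([-0.02811986, -0.00094896, -0.01089413]), 'width': 0.08541263545727575}
scene {'fx': 487.52908707764396, 'fy': 487.52908707764396, 'cx': 319.9637566270089, 'cy': 205.4863166798455, 'world_from_camera': array([[ 0.341308  , -0.75973538,  0.55345371,  1.10121103],
       [ 0.93994967,  0.2770344 , -0.19936537, -0.24855107],
       [-0.00186079,  0.58826363,  0.80866708,  1.05492815],
       [ 0.        ,  0.        ,  0.        ,  1.        ]])}
side {'fx': 397.5924303288114, 'fy': 397.5924303288114, 'cx': 320.05936083905124, 'cy': 191.55585118997345, 'world_from_camera': array([[ 0.99725185,  0.05669067, -0.04769598,  0.37888588],
       [-0.07397889,  0.72738489, -0.68223042, -0.64071558],
       [-0.00398276,  0.68388404,  0.72957985,  0.75575684],
       [ 0.        ,  0.        ,  0.        ,  1.        ]])}
wrist {'fx': 306.79669235238174, 'fy': 306.79669235238174, 'cx': 325.9611391856396, 'cy': 195.67753624038303, 'world_from_camera': array([[ 0.37432311, -0.89567121, -0.24011517,  0.17357274],
       [ 0.92729717,  0.3611441 ,  0.09846268,  0.60435074],
       [-0.00147401, -0.25951497,  0.96573796,  0.37285616],
       [ 0.        ,  0.        ,  0.        ,  1.        ]])}
```

View pics/scene0.png

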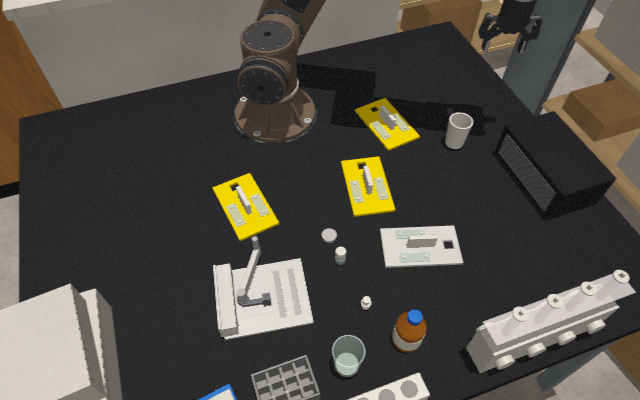

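View pics/side0.png

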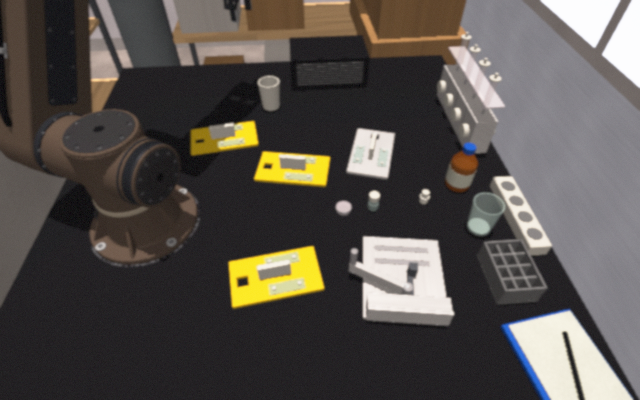

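View pics/wrist0.png

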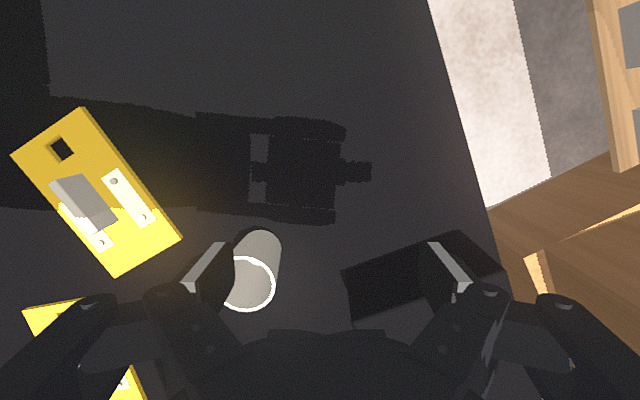

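```bash
cat > h.py <<'E'
import numpy as np, cv2
def und(c,p):
    return np.array([(p[0]-c['cx'])/c['fx'], -(p[1]-c['cy'])/c['fy'], -1.0])
def ray(c,p):
    T=c['world_from_camera']; return T[:3,3], T[:3,:3]@und(c,p)
def plane(c,p,z):
    o,d=ray(c,p); return o+d*(z-o[2])/d[2]
def two(c1,p1,c2,p2):
    o1,d1=ray(c1,p1);o2,d2=ray(c2,p2)
    d1=d1/np.linalg.norm(d1);d2=d2/np.linalg.norm(d2)
    t=np.linalg.lstsq(np.c_[d1,-d2],o2-o1,rcond=None)[0]
    a=o1+d1*t[0];b=o2+d2*t[1]; return (a+b)/2,np.linalg.norm(a-b)
def proj(c,P):
    T=c['world_from_camera']; q=T[:3,:3].T@(np.array(P)-T[:3,3]); return np.array([c['cx']-c['fx']*q[0]/q[2], c['cy']+c['fy']*q[1]/q[2]])
E
python3 - <<'E'
from plant import *
import cv2
print({k:v for k,v in camera_info("scene").items() if k not in("world_from_camera",)}.keys())
a=cv2.imread("pics/scene0.png");b=cv2.imread("pics/side0.png")
cv2.imwrite("pics/sc_stand.png",cv2.resize(a[230:345,200:330],None,fx=5,fy=5,interpolation=cv2.INTER_CUBIC))
cv2.imwrite("pics/sc_tray.png",cv2.resize(a[215:275,370:470],None,fx=7,fy=7,interpolation=cv2.INTER_CUBIC))
cv2.imwrite("pics/si_stand.png",cv2.resize(b[225:335,340:460],None,fx=5,fy=5,interpolation=cv2.INTER_CUBIC))
cv2.imwrite("pics/si_tray.png",cv2.resize(b[120:215,325:445],None,fx=6,fy=6,interpolation=cv2.INTER_CUBIC))
E
```

```text
dict_keys(['fx', 'fy', 'cx', 'cy'])
```

View pics/sc_stand.png

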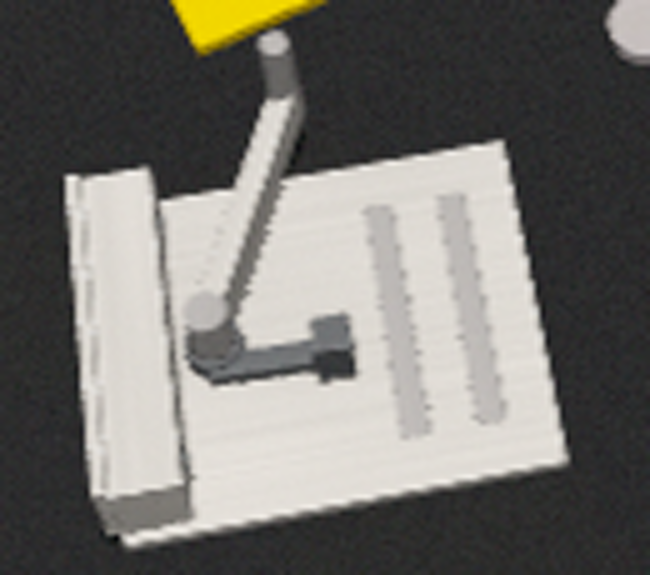

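View pics/sc_tray.png

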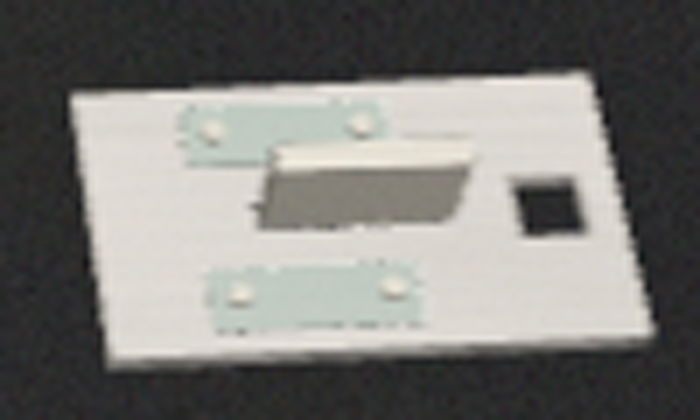

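View pics/si_stand.png

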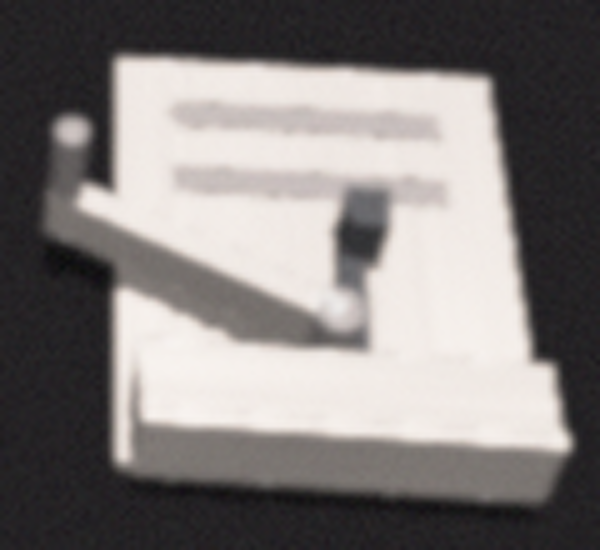

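View pics/si_tray.png

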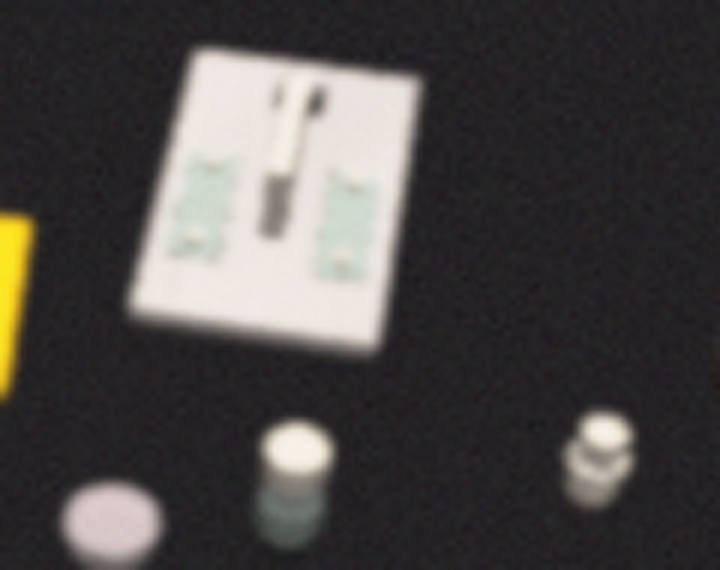

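```bash
python3 - <<'E'
from plant import *
from h import *
sc=camera_info("scene");si=camera_info("side")
S=lambda u,v:((u+.5)/5-.5+200,(v+.5)/5-.5+230)
I=lambda u,v:((u+.5)/5-.5+340,(v+.5)/5-.5+225)
TS=lambda u,v:((u+.5)/7-.5+370,(v+.5)/7-.5+215)
TI=lambda u,v:((u+.5)/6-.5+325,(v+.5)/6-.5+120)
f=lambda p:np.round(np.array(p)*1000,1)
print("base NE,SE scene",f(plane(sc,S(504,141),.008)),f(plane(sc,S(567,462),.008)),f(plane(sc,S(124,543),.008)))
print("base side NW,NE,SW ",f(plane(si,I(115,56),.008)),f(plane(si,I(491,76),.008)))
print("pin top two",[f(x) for x in two(sc,S(208,310),si,I(342,311))])
print("peg top two",[f(x) for x in two(sc,S(274,42),si,I(72,130))], f(plane(sc,S(274,42),.092)),f(plane(si,I(72,130),.092)))
for n,p in dict(NW=(70,94),NE=(590,72),SE=(655,335),SW=(110,360)).items(): print("tray sc",n,f(plane(sc,TS(*p),.008)))
for n,p in dict(NW=(128,312),NE=(197,48),SE=(422,77),SW=(378,345)).items(): print("tray si",n,f(plane(si,TI(*p),.008)))
print("hole sc",f(plane(sc,TS(549,207),.008)))
print("fin top ends sc",f(plane(sc,TS(273,158),.048)),f(plane(sc,TS(470,150),.048)))
print("vial",f(two(sc,((341),(250)),si,TI(297,450))[0]),"dish",f(plane(sc,(329,235),.014)),f(plane(si,TI(112,520),.014)),"conn",f(two(sc,(366,299),si,TI(607,432))[0]))
E
```

```text
base NE,SE scene [518.  -90.1   8. ] [ 685.7 -116.5    8. ] [ 654.2 -313.7    8. ]
base side NW,NE,SW  [516.3 -90.3   8. ] [ 687.8 -115.     8. ]
pin top two [array([ 579.4, -251.2,   49.6]), np.float64(2.8)]
peg top two [array([ 478.1, -186.9,   91.8]), np.float64(0.7)] [ 477.9 -186.7   92. ] [ 478.2 -187.4   92. ]
tray sc NW [504.4 129.    8. ]
tray sc NE [561.1 312.9   8. ]
tray sc SE [666.6 279.8   8. ]
tray sc SW [610.4  96.8   8. ]
tray si NW [503.  126.9   8. ]
tray si NE [560.4 315.    8. ]
tray si SE [669. 283.   8.]
tray si SW [611.2  97.3   8. ]
hole sc [607.5 270.4   8. ]
fin top ends sc [575.8 170.1  48. ] [596.3 236.1  48. ]
vial [554.3   1.2  48.7] dish [483.4  -2.   14. ] [480.8  -1.2  14. ] conn [686.5  10.9  37.1]
```

```bash
cat >> h.py <<'E'
from scipy.spatial.transform import Rotation as R
def quat(h):  # heading (deg) of tool x, pointing down
    return R.from_matrix(np.array([[np.cos(np.radians(h)),np.sin(np.radians(h)),0],[np.sin(np.radians(h)),-np.cos(np.radians(h)),0],[0,0,-1]]).T.T)
def rel(s,pos_mm,h,R0=None,p0=None):
    R0=R.from_quat(s['ee_rot']) if R0 is None else R0
    p0=np.array(s['tcp_pos'])*1000 if p0 is None else p0
    sh=R0.inv().apply(np.array(pos_mm)-p0); tr=(R0.inv()*quat(h)).as_rotvec(degrees=True)
    return np.round(np.r_[sh,tr],1)
ang=np.radians(-8.9)
SX=np.array([np.cos(ang),np.sin(ang)]);SY=np.array([-np.sin(ang),np.cos(ang)])
SO=np.array([586.3,-201.8]);PIN=SO-50*SY
def leg(phi,off): # finger pose behind the peg, phi from -x; off=distance finger centre to peg centre
    t=np.sin(phi)*SX+np.cos(phi)*SY; p=PIN+120*(-np.cos(phi)*SX+np.sin(phi)*SY)
    return p, p-off*t, np.degrees(np.arctan2(t[1],t[0]))-90
E
python3 - <<'E'
from plant import *
from h import *
s=get_state()
print(quat(68).as_quat(), PIN)
for ph in (.415,1.57): print(leg(ph,33))
print(rel(s,(550,100,231),18)); p,q,h=leg(.415,33); print(rel(s,(*q,160),h))
E
```

```text
[0.82903757 0.5591929  0.         0.        ] [ 578.56448069 -251.19799329]
(array([ 477.55801741, -186.40837701]), array([ 459.74087294, -214.18515441]), np.float64(-32.67774849792916))
(array([ 597.03531249, -132.62806298]), array([ 564.42858166, -127.54858424]), np.float64(-98.85437383553925))
[-3.261e+02  4.726e+02  1.000e-01  0.000e+00  0.000e+00  5.000e+01]
[-651.2  506.5   71.4    0.     0.   100.7]
```

Emit:
apply_moves([
  [-160,240,0,0,0,25],
  [-326,473,0,0,0,50],
  [-326,473,0,0,0,50],
  [-326,473,0,0,0,50],
  [-326,473,0,0,0,50],
  [-326,473,0,0,0,50],
  [-326,473,0,0,0,50],
  [-326,473,0,0,0,50],
  [-326,473,0,0,0,50],
  [-326,473,0,0,0,50],
  [-326,473,0,0,0,50],
  [-326,473,0,0,0,50],
  [-326,473,0,0,0,50],
  [-326,473,0,0,0,50],
  [-326,473,0,0,0,50],
  [-326,473,0,0,0,50],
  [-326,473,0,0,0,50],
], grip=0)

```text
time_s: 1.57
tcp_pos: [0.5501, 0.1003, 0.231]
ee_rot: [0.988, 0.156, -0.0, -0.0]
ft_force: [-0.3, -0.0, -0.1]
width: 0.0002
```

```bash
python3 - <<'E'
from plant import *
from h import *
s=get_state();print(s['tcp_pos'],s['ft_force'],s['width'])
p,q,h=leg(.415,33); print(rel(s,(*q,150),h),h)
E
```

```text
[0.55014502 0.10027277 0.23100958] [-0.25531859 -0.01105637 -0.07823707] 0.00022654297790094594
[-183.   271.2   81.    -0.     0.    50.7] -32.67774849792916
```

Emit:
apply_moves([
  [-183,271,80,0,0,50.7],
  [-183,271,80,0,0,50.7],
  [-183,271,80,0,0,50.7],
  [-183,271,80,0,0,50.7],
  [-183,271,80,0,0,50.7],
  [-183,271,80,0,0,50.7],
  [-183,271,80,0,0,50.7],
  [-183,271,80,0,0,50.7],
  [-183,271,80,0,0,50.7],
  [-183,271,80,0,0,50.7],
  [-183,271,80,0,0,50.7],
  [-183,271,80,0,0,50.7],
])

```text
time_s: 2.57
tcp_pos: [0.4608, -0.2125, 0.1517]
ee_rot: [0.96, -0.28, 0.0, -0.0]
ft_force: [-0.8, 0.7, -0.4]
width: 0.0004
```

```bash
python3 - <<'E'
from plant import *
from h import *
s=get_state();print(s['tcp_pos'],s['ft_force'],s['width'])
a=grab_frame("scene")[:,:,::-1];b=grab_frame("side")[:,:,::-1]
cv2.imwrite("pics/p1.png",np.hstack([cv2.resize(a[180:330,190:330],None,fx=2.8,fy=2.8),cv2.resize(b[180:330,300:440],None,fx=2.8,fy=2.8)]))
E
```

```text
[ 0.46075563 -0.2125419   0.15166858] [-0.78364978  0.65728062 -0.43142853] 0.0004101315408413901
```

View pics/p1.png

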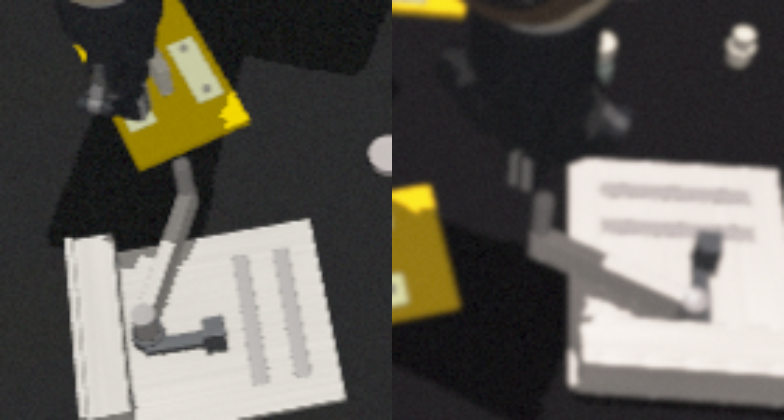

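Emit:
apply_moves([
  [-2,1,46,0,0,0],
  [-2,1,92,0,0,0],
  [-2,1,92,0,0,0],
  [-2,1,92,0,0,0],
  [-2,1,92,0,0,0],
])

```text
time_s: 3.08
tcp_pos: [0.4586, -0.2136, 0.0601]
ee_rot: [0.96, -0.281, -0.0, -0.0]
ft_force: [0.1, -0.5, 0.8]
width: 0.0001
```

```bash
python3 - <<'E'
from plant import *
from h import *
s=get_state();print(s['tcp_pos'],s['ft_force'],s['width'],s['time_s'])
sc=camera_info("scene");si=camera_info("side")
b=two(sc,(265.9,295.7),si,(412.8,265.6));print(b)
r=b[0][:2]*1000-PIN;print("block stand rel pin",r@SX,r@SY)
for ph in np.arange(.415,1.35,.08): p,q,h=leg(ph,18); print(round(ph,3),rel(s,(*q,59),h))
a=grab_frame("scene")[:,:,::-1];b=grab_frame("side")[:,:,::-1]
cv2.imwrite("pics/p2.png",np.hstack([cv2.resize(a[180:330,190:330],None,fx=2.8,fy=2.8),cv2.resize(b[180:330,300:440],None,fx=2.8,fy=2.8)]))
E
```

```text
[ 0.45864342 -0.21356406  0.06014991] [ 0.05551762 -0.53076035  0.84141429] 0.00011893113655108804 3.0833
(array([ 0.60339727, -0.20007434,  0.04181462]), np.float64(6.931420444421927e-05))
block stand rel pin 16.624442286945435 54.350012484131284
0.415 [  1.3 -15.1   1.2  -0.    0.    0. ]
0.495 [  0.2 -24.7   1.2  -0.    0.    4.6]
0.575 [ -0.  -34.4   1.2  -0.    0.    9.2]
0.655 [  0.5 -44.1   1.2  -0.    0.   13.8]
0.735 [  1.7 -53.7   1.2  -0.    0.   18.4]
0.815 [  3.8 -63.2   1.2  -0.    0.   23. ]
0.895 [  6.6 -72.5   1.2  -0.    0.   27.5]
0.975 [ 10.1 -81.6   1.2  -0.    0.   32.1]
1.055 [ 14.3 -90.3   1.2  -0.    0.   36.7]
1.135 [ 19.3 -98.6   1.2  -0.    0.   41.3]
1.215 [  24.8 -106.6    1.2   -0.     0.    45.9]
1.295 [  31.  -114.1    1.2   -0.     0.    50.5]
```

View pics/p2.png

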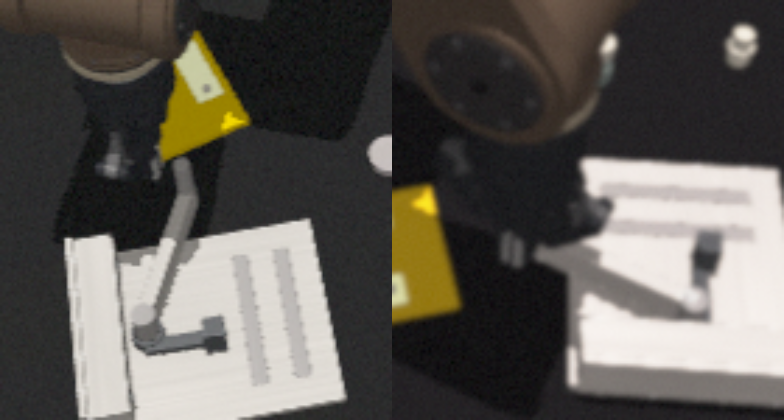

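Emit:
apply_moves([
  [1,-5,0,0,0,0],
  [1,-9,0,0,0,0],
  [1,-10.5,0,0,0,0],
  [1,-11.5,0,0,0,0],
  [1,-12.5,0,0,0,0],
  [1,-13.5,0,0,0,0],
  [1,-14.5,0,0,0,0],
  [1,-15.5,0,0,0,0.5],
  [1,-16.5,0,0,0,1],
  [1,-17.5,0,0,0,1.5],
  [1,-18.5,0,0,0,2],
])

```text
time_s: 4.1
tcp_pos: [0.4686, -0.1988, 0.0592]
ee_rot: [0.954, -0.299, -0.0, -0.0]
ft_force: [-3.1, -1.1, 1.2]
width: 0.0002
```

```bash
python3 - <<'E'
from plant import *
from h import *
s=get_state();print(s['tcp_pos'],s['ft_force'],s['moment'],s['time_s'])
a=grab_frame("scene")[:,:,::-1]
cv2.imwrite("pics/p3.png",cv2.resize(a[200:330,190:330],None,fx=4,fy=4))
for ph in np.arange(.44,1.5,.04): p,q,h=leg(ph,18); print(round(ph,3),rel(s,(*q,59),h)[[0,1,5]])
E
```

```text
[ 0.46857307 -0.198763    0.0591903 ] [-3.12411461 -1.10589414  1.1992161 ] [-0.14109524  0.46030866  0.01617032] 4.1
0.44 [ 0.5 -0.3 -0.6]
0.48 [-0.2 -5.1  1.7]
0.52 [-0.7 -9.9  3.9]
0.56 [ -1.  -14.8   6.2]
0.6 [ -1.1 -19.6   8.5]
0.64 [ -1.  -24.5  10.8]
0.68 [ -0.7 -29.3  13.1]
0.72 [ -0.2 -34.1  15.4]
0.76 [  0.5 -38.9  17.7]
0.8 [  1.3 -43.7  20. ]
0.84 [  2.4 -48.4  22.3]
0.88 [  3.6 -53.1  24.6]
0.92 [  5.1 -57.8  26.9]
0.96 [  6.7 -62.4  29.2]
1.0 [  8.5 -66.9  31.4]
1.04 [ 10.5 -71.3  33.7]
1.08 [ 12.6 -75.6  36. ]
1.12 [ 15.  -79.9  38.3]
1.16 [ 17.5 -84.1  40.6]
1.2 [ 20.1 -88.1  42.9]
1.24 [ 22.9 -92.1  45.2]
1.28 [ 25.9 -95.9  47.5]
1.32 [ 29.  -99.6  49.8]
1.36 [  32.3 -103.2   52.1]
1.4 [  35.7 -106.7   54.4]
1.44 [  39.3 -110.    56.7]
1.48 [  42.9 -113.1   59. ]
```

View pics/p3.png

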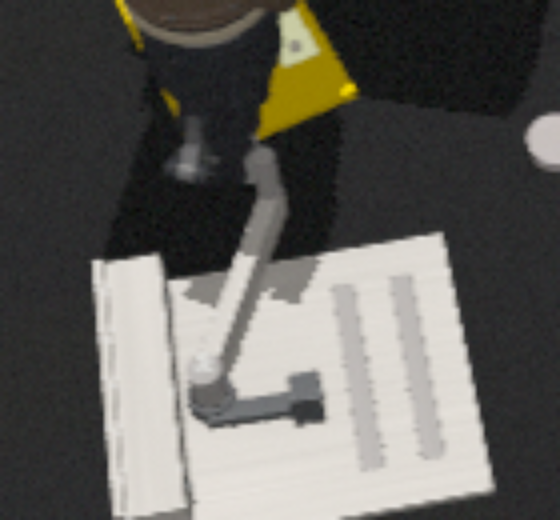

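Emit:
apply_moves([
  [0,-2.5,0,0,0,0.5],
  [0,-5,0,0,0,1.7],
  [-0.5,-10,0,0,0,4],
  [-1,-15,0,0,0,6],
  [-1,-19.5,0,0,0,8.5],
  [-1,-24.5,0,0,0,11],
  [-0.5,-29.5,0,0,0,13],
  [0,-34,0,0,0,15.5],
  [0.5,-39,0,0,0,17.5],
  [1.5,-43.5,0,0,0,20],
  [2.5,-48.5,0,0,0,22.5],
])

```text
time_s: 5.07
tcp_pos: [0.4984, -0.16, 0.0591]
ee_rot: [0.877, -0.48, -0.0, -0.0]
ft_force: [-2.6, -1.0, -0.7]
width: 0.0
```

```bash
python3 - <<'E'
from plant import *
from h import *
s=get_state();print(s['tcp_pos'],s['ft_force'],s['moment'],s['time_s'])
for ph in np.arange(.84,1.8,.04): p,q,h=leg(ph,18); print(round(ph,3),rel(s,(*q,59),h)[[0,1,5]])
E
```

```text
[ 0.49841658 -0.15997526  0.0591215 ] [-2.63088056 -1.04427976 -0.69287697] [-0.19676869  0.38430265 -0.01146156] 5.0667
0.84 [ 0.2  0.4 -0.3]
0.88 [-0.5 -4.4  2. ]
0.92 [-1.  -9.2  4.3]
0.96 [ -1.2 -14.1   6.6]
1.0 [ -1.3 -18.9   8.9]
1.04 [ -1.2 -23.8  11.2]
1.08 [ -0.8 -28.6  13.4]
1.12 [ -0.3 -33.5  15.7]
1.16 [  0.4 -38.3  18. ]
1.2 [  1.3 -43.   20.3]
1.24 [  2.4 -47.8  22.6]
1.28 [  3.6 -52.4  24.9]
1.32 [  5.1 -57.1  27.2]
1.36 [  6.7 -61.6  29.5]
1.4 [  8.6 -66.1  31.8]
1.44 [ 10.6 -70.6  34.1]
1.48 [ 12.7 -74.9  36.4]
1.52 [ 15.1 -79.1  38.7]
1.56 [ 17.6 -83.3  40.9]
1.6 [ 20.3 -87.3  43.2]
1.64 [ 23.1 -91.3  45.5]
1.68 [ 26.1 -95.1  47.8]
1.72 [ 29.3 -98.8  50.1]
1.76 [  32.6 -102.3   52.4]
```

Emit:
apply_moves([
  [-0.5,-4.5,0,0,0,2],
  [-1,-9,0,0,0,4.5],
  [-1,-14,0,0,0,6.5],
  [-1.5,-19,0,0,0,9],
  [-1,-24,0,0,0,11],
  [-1,-28.5,0,0,0,13.5],
  [-0.5,-33.5,0,0,0,15.5],
  [0.5,-38.5,0,0,0,18],
  [1.5,-43,0,0,0,20.5],
  [2.5,-48,0,0,0,22.5],
  [3.5,-52.5,0,0,0,25],
  [5,-57,0,0,0,27],
  [6,-59,0,0,0,28.5],
  [6.5,-61,0,0,0,29.5],
])

```text
time_s: 6.23
tcp_pos: [0.5532, -0.1323, 0.059]
ee_rot: [0.727, -0.687, -0.001, 0.0]
ft_force: [-1.7, 0.1, -0.6]
width: -0.0
```

```bash
python3 - <<'E'
from plant import *
from h import *
s=get_state();print(s['tcp_pos'],s['ft_force'],s['moment'],s['time_s'])
for ph in np.arange(1.35,1.8,.02): p,q,h=leg(ph,18); print(round(ph,3),rel(s,(*q,59),h)[[0,1,5]])
a=grab_frame("scene")[:,:,::-1];b=grab_frame("side")[:,:,::-1]
cv2.imwrite("pics/p4.png",np.hstack([cv2.resize(a[200:340,190:330],None,fx=2.8,fy=2.8),cv2.resize(b[210:350,330:470],None,fx=2.8,fy=2.8)]))
E
```

```text
[ 0.55321049 -0.13225338  0.05900991] [-1.71959219  0.09705612 -0.550063  ] [0.0603492  0.4425805  0.04554653] 6.2333
1.35 [ 0.4  0.5 -0.5]
1.37 [-0.  -1.9  0.6]
1.39 [-0.3 -4.3  1.8]
1.41 [-0.6 -6.7  2.9]
1.43 [-0.8 -9.2  4.1]
1.45 [ -1.  -11.6   5.2]
1.47 [ -1.1 -14.    6.3]
1.49 [ -1.1 -16.4   7.5]
1.51 [ -1.2 -18.9   8.6]
1.53 [ -1.1 -21.3   9.8]
1.55 [ -1.1 -23.7  10.9]
1.57 [ -0.9 -26.1  12.1]
1.59 [ -0.8 -28.6  13.2]
1.61 [ -0.5 -31.   14.4]
1.63 [ -0.3 -33.4  15.5]
1.65 [  0.1 -35.8  16.7]
1.67 [  0.4 -38.2  17.8]
1.69 [  0.8 -40.6  19. ]
1.71 [  1.3 -43.   20.1]
1.73 [  1.8 -45.3  21.2]
1.75 [  2.4 -47.7  22.4]
1.77 [  3.  -50.   23.5]
1.79 [  3.6 -52.4  24.7]
```

View pics/p4.png

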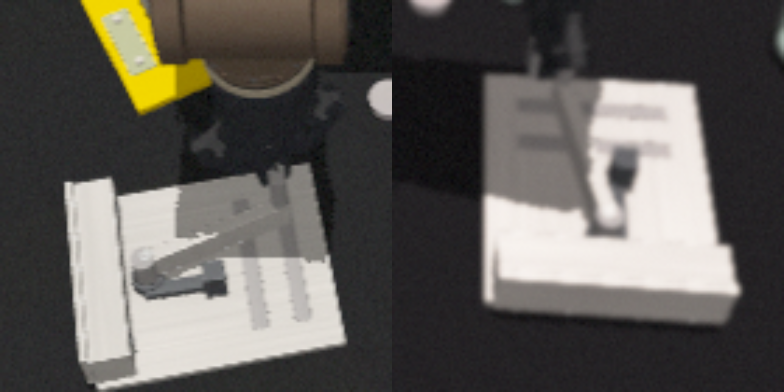

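Emit:
apply_moves([
  [0,-1.5,0,0,0,0.5],
  [0,-3,0,0,0,1],
  [-0.5,-4.5,0,0,0,2],
  [-0.5,-5.5,0,0,0,2.5],
])

```text
time_s: 6.67
tcp_pos: [0.5588, -0.1319, 0.0592]
ee_rot: [0.712, -0.703, -0.0, 0.0]
ft_force: [-3.5, 2.2, 0.0]
width: 0.0
```

Emit:
apply_moves([
  [0,-1.2,0,0,0,0.5],
  [0,-2.4,0,0,0,1],
  [-0.5,-3.6,0,0,0,1.6],
])

```text
time_s: 6.92
tcp_pos: [0.5625, -0.1316, 0.0593]
ee_rot: [-0.702, 0.712, -0.0, 0.0]
ft_force: [-2.1, -0.1, -2.4]
width: 0.0002
```

Emit:
apply_moves([
  [0,-1.2,0,0,0,0.5],
  [0,-2.4,0,0,0,1],
  [0,-3.6,0,0,0,1.7],
])

```text
time_s: 7.17
tcp_pos: [0.5661, -0.1314, 0.0593]
ee_rot: [-0.691, 0.723, 0.0, 0.0]
ft_force: [-3.0, 2.0, -1.6]
width: -0.0001
```

```bash
python3 - <<'E'
from plant import *
from h import *
s=get_state();print(s['tcp_pos'],s['ft_force'],s['moment'],s['time_s'])
for ph in np.arange(1.43,1.65,.04): p,q,h=leg(ph,18); print(round(ph,3),rel(s,(*q,59),h)[[0,1,5]])
a=grab_frame("scene")[:,:,::-1];b=grab_frame("side")[:,:,::-1]
cv2.imwrite("pics/p5.png",np.hstack([cv2.resize(a[250:320,220:290],None,fx=5.5,fy=5.5),cv2.resize(b[230:300,380:450],None,fx=5.5,fy=5.5)]))
E
```

```text
[ 0.56609593 -0.13143199  0.05928801] [-2.98335325  1.98730499 -1.61412806] [ 0.38396479  0.39462747 -0.02538899] 7.1667
1.43 [-0.3  3.8 -1.7]
1.47 [-1.1 -1.   0.6]
1.51 [-1.7 -5.8  2.9]
1.55 [ -2.  -10.6   5.2]
1.59 [ -2.2 -15.5   7.5]
1.63 [ -2.2 -20.4   9.7]
```

View pics/p5.png

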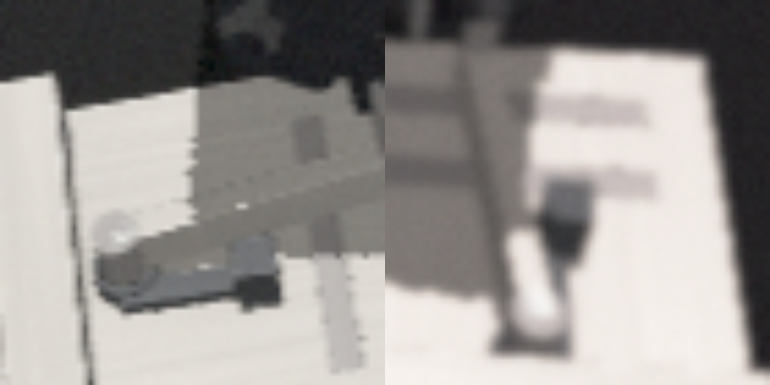

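Emit:
apply_moves([
  [-0.5,-1.2,0,0,0,0.6],
  [-0.8,-2.4,0,0,0,1.2],
  [-1,-3.6,0,0,0,1.8],
])

```text
time_s: 7.52
tcp_pos: [0.5699, -0.1309, 0.0594]
ee_rot: [-0.68, 0.733, -0.0, 0.0]
ft_force: [-2.1, -0.6, -1.2]
width: -0.0001
```

Emit:
apply_moves([
  [0,-1,0,0,0,0.5],
  [0,-2,0,0,0,1],
  [0,-3,0,0,0,1.5],
])

```text
time_s: 7.77
tcp_pos: [0.5727, -0.1308, 0.0593]
ee_rot: [-0.67, 0.742, 0.0, 0.0]
ft_force: [-2.0, 2.3, 1.3]
width: 0.0001
```

Emit:
apply_moves([
  [0,-1,0,0,0,0.5],
  [0,-2,0,0,0,1],
])

```text
time_s: 7.93
tcp_pos: [0.5747, -0.1308, 0.0593]
ee_rot: [-0.664, 0.748, 0.0, 0.0]
ft_force: [-1.1, 2.4, 0.2]
width: -0.0002
```

```bash
python3 - <<'E'
from plant import *
from h import *
s=get_state();print(s['tcp_pos'],s['ft_force'],s['moment'],s['time_s'])
for ph in np.arange(1.51,1.7,.04): p,q,h=leg(ph,18); print(round(ph,3),rel(s,(*q,59),h)[[0,1,5]])
a=grab_frame("scene")[:,:,::-1];b=grab_frame("side")[:,:,::-1]
cv2.imwrite("pics/p6.png",np.hstack([cv2.resize(a[250:320,220:290],None,fx=5.5,fy=5.5),cv2.resize(b[230:300,380:450],None,fx=5.5,fy=5.5)]))
E
```

```text
[ 0.57467858 -0.13083224  0.05931355] [-1.08918834  2.40747279  0.21774162] [0.39214474 0.37606104 0.00040608] 7.9333
1.51 [-0.5  2.8 -1.4]
1.55 [-1.2 -2.   0.9]
1.59 [-1.8 -6.8  3.2]
1.63 [ -2.1 -11.7   5.5]
1.67 [ -2.3 -16.5   7.7]
```

View pics/p6.png

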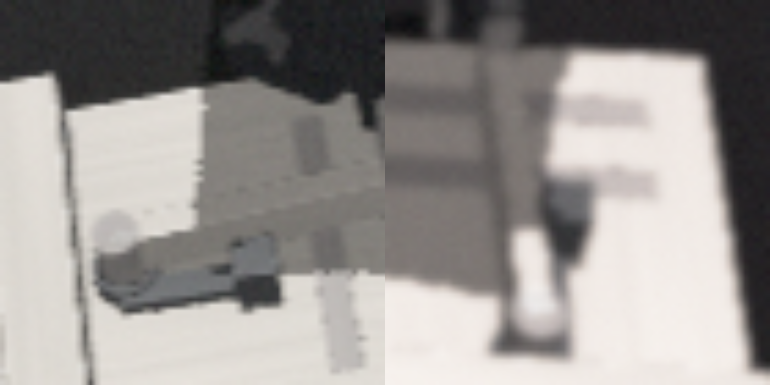

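Emit:
apply_moves([
  [0,-0.8,0,0,0,0.4],
  [0,-1.6,0,0,0,0.8],
])

```text
time_s: 8.2
tcp_pos: [0.5762, -0.1311, 0.0593]
ee_rot: [-0.659, 0.753, 0.0, 0.0]
ft_force: [-2.7, 2.6, 0.4]
width: -0.0002
```

Emit:
apply_moves([
  [0,-0.8,0,0,0,0.4],
  [0,-1.6,0,0,0,0.8],
])

```text
time_s: 8.37
tcp_pos: [0.5779, -0.1315, 0.0593]
ee_rot: [-0.653, 0.757, 0.0, 0.0]
ft_force: [-2.3, 2.6, 0.4]
width: -0.0002
```

Emit:
apply_moves([
  [0,-0.8,0,0,0,0.4],
  [0,-1.6,0,0,0,0.8],
])

```text
time_s: 8.53
tcp_pos: [0.5795, -0.1317, 0.0593]
ee_rot: [-0.648, 0.762, 0.0, 0.0]
ft_force: [-2.3, 2.2, 1.2]
width: -0.0003
```

Emit:
apply_moves([
  [-0.3,-0.7,0,0,0,0.4],
  [-0.5,-1.4,0,0,0,0.7],
])

```text
time_s: 8.7
tcp_pos: [0.581, -0.1316, 0.0593]
ee_rot: [-0.643, 0.766, -0.0, 0.0]
ft_force: [-2.1, -0.4, -0.5]
width: -0.0001
```

Emit:
apply_moves([
  [-0.3,-0.7,0,0,0,0.4],
  [-0.5,-1.4,0,0,0,0.7],
])

```text
time_s: 8.87
tcp_pos: [0.5824, -0.1315, 0.0593]
ee_rot: [-0.639, 0.77, -0.0, -0.0]
ft_force: [-3.3, -1.8, 0.4]
width: 0.0001
```

Emit:
apply_moves([
  [-0.3,-0.7,0,0,0,0.4],
  [-0.5,-1.4,0,0,0,0.7],
])

```text
time_s: 9.03
tcp_pos: [0.5839, -0.1311, 0.0593]
ee_rot: [-0.634, 0.773, -0.0, 0.0]
ft_force: [-2.4, -2.3, -0.4]
width: 0.0005
```

```bash
python3 - <<'E'
from plant import *
from h import *
s=get_state();print(s['tcp_pos'],s['ft_force'],s['moment'],s['time_s'])
for ph in np.arange(1.59,1.75,.04): p,q,h=leg(ph,18); print(round(ph,3),rel(s,(*q,59),h)[[0,1,5]])
a=grab_frame("scene")[:,:,::-1];b=grab_frame("side")[:,:,::-1]
cv2.imwrite("pics/p7.png",np.hstack([cv2.resize(a[250:320,220:290],None,fx=5.5,fy=5.5),cv2.resize(b[230:300,380:450],None,fx=5.5,fy=5.5)]))
E
```

```text
[ 0.58388007 -0.13114429  0.05929084] [-2.38705382 -2.25635185 -0.3773291 ] [-0.19359398  0.46416427 -0.01127016] 9.0333
1.59 [-0.8  2.4 -1.3]
1.63 [-1.5 -2.4  1. ]
1.67 [-2.1 -7.2  3.2]
1.71 [ -2.4 -12.1   5.5]
```

View pics/p7.png

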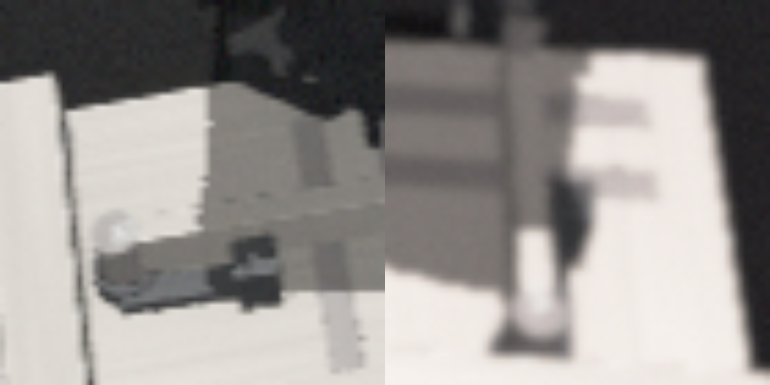

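Emit:
apply_moves([
  [0,-0.6,0,0,0,0.3],
  [-0.2,-1.2,0,0,0,0.6],
])

```text
time_s: 9.3
tcp_pos: [0.585, -0.131, 0.0593]
ee_rot: [-0.63, 0.777, 0.0, 0.0]
ft_force: [-2.4, -1.3, -1.2]
width: -0.0001
```

Emit:
apply_moves([
  [0,-0.6,0,0,0,0.3],
  [-0.2,-1.2,0,0,0,0.6],
])

```text
time_s: 9.47
tcp_pos: [0.5854, -0.1309, 0.0592]
ee_rot: [-0.626, 0.78, 0.001, -0.001]
ft_force: [-9.8, -0.9, 2.6]
width: -0.0
```

Emit:
apply_moves([
  [0,-0.6,0,0,0,0.3],
  [-0.2,-1.2,0,0,0,0.6],
])

```text
time_s: 9.63
tcp_pos: [0.5856, -0.1307, 0.0591]
ee_rot: [-0.622, 0.783, 0.002, -0.001]
ft_force: [-13.4, -0.2, 7.2]
width: -0.0003
```

Emit:
apply_moves([
  [0,-0.6,0,0,0,0.3],
  [-0.2,-1.2,0,0,0,0.6],
])

```text
time_s: 9.8
tcp_pos: [0.5858, -0.1305, 0.059]
ee_rot: [-0.618, 0.786, 0.003, -0.002]
ft_force: [-19.5, -0.6, 9.8]
width: 0.0003
```

The stop was met at about φ 1.62. My queued steps then took the force too high, so I'm backing off now.

Emit:
apply_moves([
  [0,1.6,0,0,0,0],
])

```text
time_s: 9.88
tcp_pos: [0.5854, -0.1306, 0.0592]
ee_rot: [-0.618, 0.786, 0.002, -0.001]
ft_force: [-6.6, -1.8, 1.8]
width: -0.0001
```

Emit:
apply_moves([
  [0,-0.4,0,0,0,0],
])

```text
time_s: 9.97
tcp_pos: [0.5856, -0.1306, 0.0591]
ee_rot: [-0.618, 0.786, 0.002, -0.001]
ft_force: [-13.1, 0.5, 5.2]
width: -0.0001
```

Emit:
apply_moves([
  [0,0.2,0,0,0,0],
  [0,0.2,0,0,0,0],
  [0,0.2,0,0,0,0],
  [0,0.2,0,0,0,0],
  [0,0.2,0,0,0,0],
  [0,0.2,0,0,0,0],
  [0,0.2,0,0,0,0],
  [0,0.2,0,0,0,0],
])

```text
time_s: 10.63
tcp_pos: [0.5856, -0.1306, 0.0591]
ee_rot: [-0.618, 0.786, 0.002, -0.001]
ft_force: [-12.2, -0.9, 4.3]
width: -0.0004
```

Emit:
apply_moves([
  [0,2,0,0,0,0],
  [0,6,0,0,0,0],
  [0,25,0,0,0,0],
  [0,30,-40,0,0,0],
  [0,30,-80,0,0,0],
  [0,30,-120,0,0,0],
  [0,30,-140,0,0,0],
  [0,30,-140,0,0,0],
])

```text
time_s: 11.3
tcp_pos: [0.56, -0.1241, 0.2044]
ee_rot: [-0.618, 0.786, -0.004, 0.003]
ft_force: [-0.3, 1.0, 0.5]
width: -0.0002
```

```bash
python3 - <<'E'
from plant import *
from h import *
s=get_state();print(s['tcp_pos'],s['ft_force'],s['time_s'],s['qpos'])
print(rel(s,(586,205,150),-17.15))
print(rel(s,(586,205,150),162.85))
E
```

```text
[ 0.56003183 -0.12414026  0.20439697] [-0.25561047  1.00487678  0.54126128] 11.3 [-3.33409283e-01  4.43968774e-01  1.72487985e+00  3.60405156e-04
  9.63437082e-01  1.47599331e+00]
[-326.    53.1   53.7   -0.4   -0.4  -86.5]
[-326.    53.1   53.7   -0.4    0.4   93.5]
```

Emit:
apply_moves([
  [-326,53,0,0,0,-86.5],
  [-326,53,0,0,0,-86.5],
  [-326,53,0,0,0,-86.5],
  [-326,53,0,0,0,-86.5],
  [-326,53,0,0,0,-86.5],
  [-326,53,0,0,0,-86.5],
  [-326,53,0,0,0,-86.5],
  [-326,53,0,0,0,-86.5],
  [-326,53,0,0,0,-86.5],
  [-326,53,0,0,0,-86.5],
  [-326,53,0,0,0,-86.5],
  [-326,53,0,0,0,-86.5],
  [-326,53,0,0,0,-86.5],
  [-326,53,0,0,0,-86.5],
  [-326,53,0,0,0,-86.5],
  [-326,53,0,0,0,-86.5],
], grip=0.6)

```text
time_s: 12.63
tcp_pos: [0.5838, 0.2055, 0.1991]
ee_rot: [0.989, -0.151, -0.0, -0.0]
ft_force: [-0.1, 0.4, -0.0]
width: 0.0514
```

```bash
python3 - <<'E'
from plant import *
from h import *
s=get_state();print(s['tcp_pos'],s['ee_rot'],s['width'],s['ft_force'],s['time_s'])
print(rel(s,(586,205,18),-17.15))
for n in("scene","side","wrist"): cv2.imwrite(f"pics/q_{n}.png",grab_frame(n)[:,:,::-1])
a=cv2.imread("pics/q_scene.png");b=cv2.imread("pics/q_side.png")
cv2.imwrite("pics/q_leg.png",np.hstack([cv2.resize(a[235:345,205:320],None,fx=3.4,fy=3.4,interpolation=cv2.INTER_CUBIC),cv2.resize(b[225:335,345:460],None,fx=3.4,fy=3.4,interpolation=cv2.INTER_CUBIC)]))
E
```

```text
[0.58378487 0.20547911 0.1991053 ] [ 9.88539914e-01 -1.50959707e-01 -3.95965747e-05 -6.32092252e-05] 0.051355882617919235 [-0.13974184  0.36252536 -0.00634952] 12.6333
[  2.3  -0.2 181.1  -0.    0.   -0.2]
```

View pics/q_leg.png

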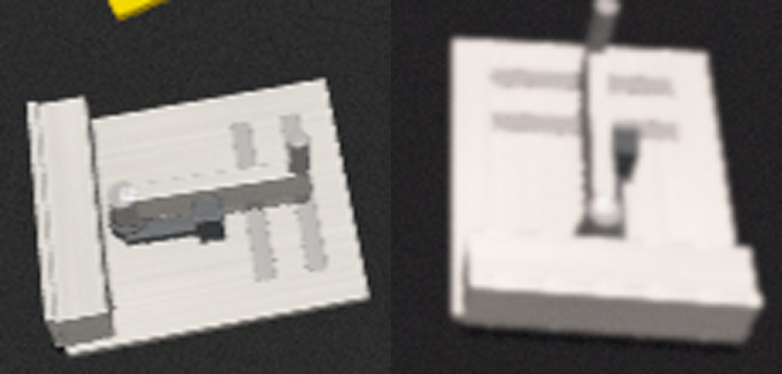

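View pics/q_wrist.png

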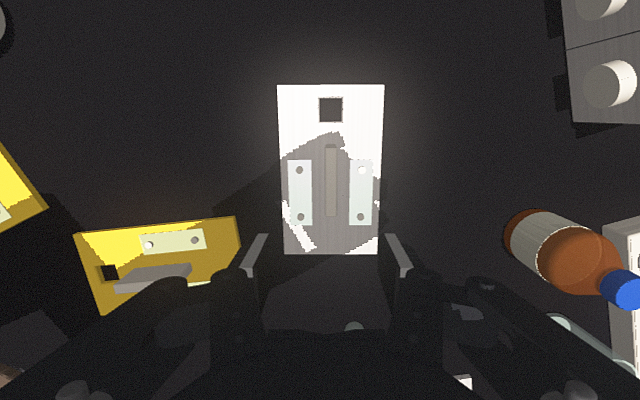

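```bash
python3 - <<'E'
from plant import *
from h import *
w=camera_info("wrist");sc=camera_info("scene");si=camera_info("side")
f=lambda p:np.round(np.array(p)*1000,1)
print("fin",f(plane(w,(331,147),.048)),f(plane(w,(331,216),.048)))
print("hole top",f(plane(w,(330.7,110),.008)))
for p in ((277,85),(384,85),(378,254),(283,254)): print(f(plane(w,p,.008)))
P=lambda u,v,ox,oy:((u+.5)/3.4-.5+ox,(v+.5)/3.4-.5+oy)
print("peg",f(two(sc,P(299,138,205,235),si,P(607-391,6,345,225))[0]),f(plane(sc,P(299,138,205,235),.092)),f(plane(si,P(607-391,6,345,225),.092)))
for ph in(1.60,1.62,1.64):print(leg(ph,18)[0])
E
python3 - <<'E'
import cv2
a=cv2.imread("pics/q_scene.png");b=cv2.imread("pics/q_side.png")
import numpy as np
cv2.imwrite("pics/q_peg.png",np.hstack([cv2.resize(a[260:300,275:315],None,fx=9,fy=9,interpolation=cv2.INTER_CUBIC),cv2.resize(b[215:255,388:428],None,fx=9,fy=9,interpolation=cv2.INTER_CUBIC)]))
E
```

```text
fin [599.  237.2  48. ] [578.8 171.2  48. ]
hole top [609.3 269.9   8. ]
[563.9 309.8   8. ]
[668.7 277.2   8. ]
[614.7  95.9   8. ]
[507.1 129.3   8. ]
peg [ 600.6 -133.5   90.7] [ 600.8 -133.2   92. ] [ 600.4 -135.1   92. ]
[ 600.58356561 -133.23545729]
[ 602.93825538 -133.69940135]
[ 605.28319597 -134.21034328]
```

View pics/q_peg.png

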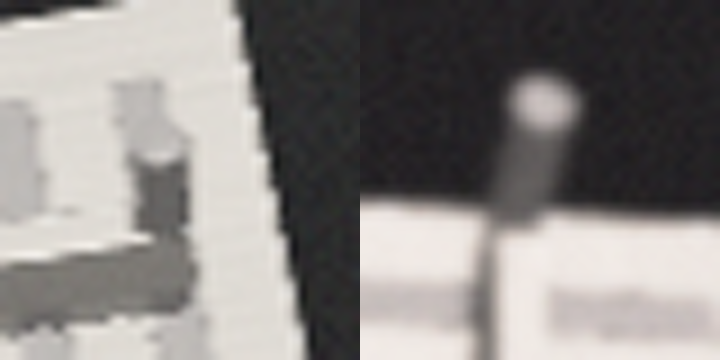

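```bash
python3 - <<'E'
from plant import *
from h import *
sc=camera_info("scene");si=camera_info("side")
f=lambda p:np.round(np.array(p)*1000,1)
a,b=(292.7,275.7),(408.1,225.8)
print("peg",f(two(sc,a,si,b)[0]),f(plane(sc,a,.092)),f(plane(si,b,.092)))
s=get_state(); print(s['tcp_pos'],rel(s,(587,204.5,18),-17.1))
E
```

```text
peg [ 601.1 -132.9   90.8] [ 602.  -133.3   92. ] [ 600.6 -133.5   92. ]
[0.58382745 0.20547021 0.19928168] [  3.3   0.  181.3  -0.   -0.   -0.2]
```

Emit:
apply_moves([
  [3.5,0,40,0,0,0],
  [3.5,0,80,0,0,0],
  [3.5,0,115,0,0,0],
  [3.5,0,145,0,0,0],
  [3.5,0,165,0,0,0],
  [3.5,0,176,0,0,0],
  [3.5,0,181,0,0,0],
  [3.5,0,181,0,0,0],
  [3.5,0,181,0,0,0],
])

```text
time_s: 13.53
tcp_pos: [0.5877, 0.2046, 0.0194]
ee_rot: [0.989, -0.15, 0.001, -0.0]
ft_force: [-0.3, 0.2, 0.3]
width: 0.0511
```

```bash
python3 - <<'E'
from plant import *
from h import *
s=get_state();print(s['tcp_pos'],s['ee_rot'],s['width'],s['ft_force'],s['time_s'])
for n in("scene","side","wrist"): cv2.imwrite(f"pics/r_{n}.png",grab_frame(n)[:,:,::-1])
a=cv2.imread("pics/r_scene.png");b=cv2.imread("pics/r_side.png");w=cv2.imread("pics/r_wrist.png")
cv2.imwrite("pics/r.png",np.hstack([cv2.resize(a[200:280,370:470],(390,312)),cv2.resize(w,(400,312))]))
E
```

```text
[0.58773683 0.20463928 0.01937657] [ 9.88754114e-01 -1.49548284e-01  7.11790853e-04 -3.25490033e-04] 0.05111220736085953 [-0.25765503  0.16878019  0.30753266] 13.5333
```

View pics/r.png

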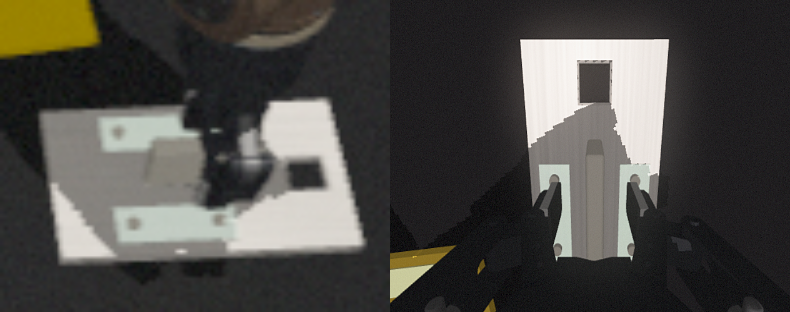

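Emit:
apply_moves([
  [0,0,1,0,0,0],
  [0,0,1,0,0,0],
  [0,0,1,0,0,0],
  [0,0,1,0,0,0],
  [0,0,1,0,0,0],
  [0,0,1,0,0,0],
  [0,0,1,0,0,0],
  [0,0,1,0,0,0],
], grip=0, newtons=60)

```text
time_s: 14.35
tcp_pos: [0.5875, 0.2046, 0.0178]
ee_rot: [0.989, -0.149, 0.001, -0.0]
ft_force: [0.0, 0.3, 5.9]
width: 0.011
```

Emit:
apply_moves([
  [0,0,-5,0,0,0],
  [0,0,-20,0,0,0],
  [0,0,-50,0,0,0],
  [0,0,-80,0,0,0],
  [0,0,-115,0,0,0],
  [0,0,-150,0,0,0],
  [0,0,-165,0,0,0],
  [0,0,-165,0,0,0],
  [0,0,-165,0,0,0],
])

```text
time_s: 15.1
tcp_pos: [0.5867, 0.2044, 0.1821]
ee_rot: [0.989, -0.149, -0.0, -0.0]
ft_force: [-0.8, 0.8, -4.4]
width: 0.0111
```

```bash
python3 - <<'E'
from plant import *
from h import *
s=get_state();print(s['tcp_pos'],s['ee_rot'],s['width'],s['ft_force'],s['moment'],s['time_s'])
print(rel(s,(590.5,-202.5,180),-8.9))
for n in("scene","side","wrist"): cv2.imwrite(f"pics/t_{n}.png",grab_frame(n)[:,:,::-1])
a=cv2.imread("pics/t_scene.png");b=cv2.imread("pics/t_side.png");w=cv2.imread("pics/t_wrist.png")
cv2.imwrite("pics/t.png",np.hstack([cv2.resize(b[60:220,300:500],(390,312)),cv2.resize(w,(400,312))]))
E
```

```text
[0.58672239 0.20441591 0.18207287] [ 9.88770187e-01 -1.49444023e-01 -3.47993661e-05 -2.97165454e-05] 0.011076631817814177 [-0.77474319  0.80033153 -4.41865224] [-0.03538932  0.03812569  0.00419071] 15.1
[123.9 387.6   2.   -0.    0.   -8.3]
```

View pics/t.png

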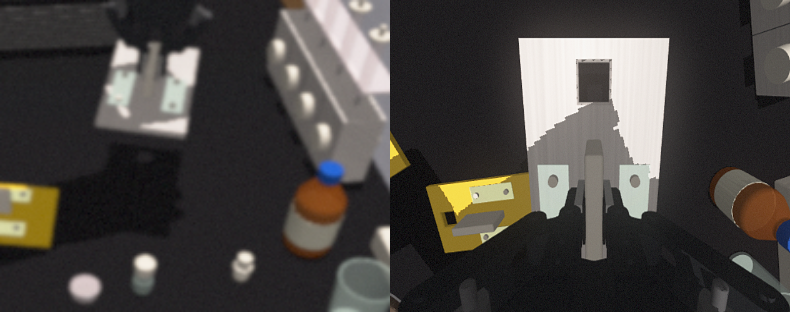

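Emit:
apply_moves([
  [3,9,0,0,0,0],
  [9,29,0,0,0,-1],
  [19,58,0,0,0,-2],
  [30,93,0,0,0,-3],
  [41,128,0,0,0,-4],
  [52,163,0,0,0,-5],
  [63,198,0,0,0,-6],
  [74,233,0,0,0,-7],
  [85,267,0,0,0,-8.3],
  [96,300,0,0,0,-8.3],
  [106,330,0,0,0,-8.3],
  [114,356,0,0,0,-8.3],
  [120,375,0,0,0,-8.3],
  [123,384,0,0,0,-8.3],
  [124,387.5,0,0,0,-8.3],
  [124,387.5,0,0,0,-8.3],
  [124,387.5,0,0,0,-8.3],
  [124,387.5,0,0,0,-8.3],
])

```text
time_s: 16.75
tcp_pos: [0.591, -0.2012, 0.1821]
ee_rot: [0.997, -0.077, -0.0, -0.0]
ft_force: [0.4, 0.1, -4.1]
width: 0.0112
```

```bash
python3 - <<'E'
from plant import *
from h import *
s=get_state();print(s['tcp_pos'],s['ee_rot'],s['width'],s['ft_force'],s['moment'],s['time_s'])
print(rel(s,(590.5,-202.5,120),-8.9))
for n in("scene","side","wrist"): cv2.imwrite(f"pics/u_{n}.png",grab_frame(n)[:,:,::-1])
a=cv2.imread("pics/u_scene.png");b=cv2.imread("pics/u_side.png")
cv2.imwrite("pics/u.png",np.hstack([cv2.resize(a[190:350,190:350],(400,400)),cv2.resize(b[170:330,330:490],(400,400))]))
E
```

```text
[ 0.59104854 -0.20121294  0.18214705] [ 9.97036022e-01 -7.69356309e-02 -1.96173768e-04 -2.01122372e-04] 0.01121690487887443 [ 0.35198439  0.07165738 -4.10214908] [ 0.03508537 -0.00246998 -0.04085846] 16.75
[-0.3  1.4 62.1 -0.   0.   0.1]
```

View pics/u.png

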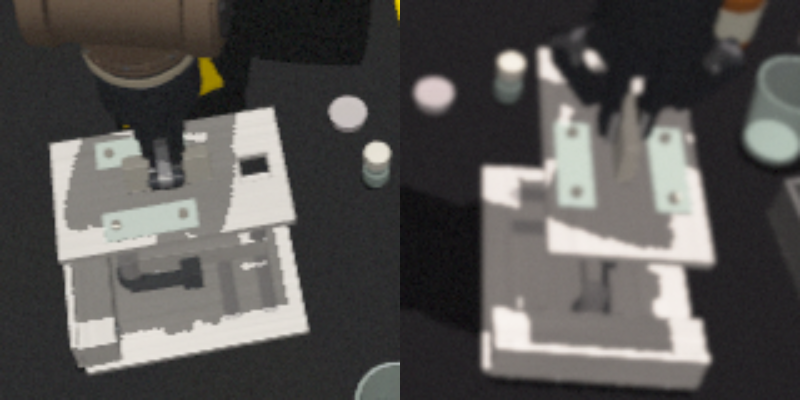

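View pics/u_wrist.png

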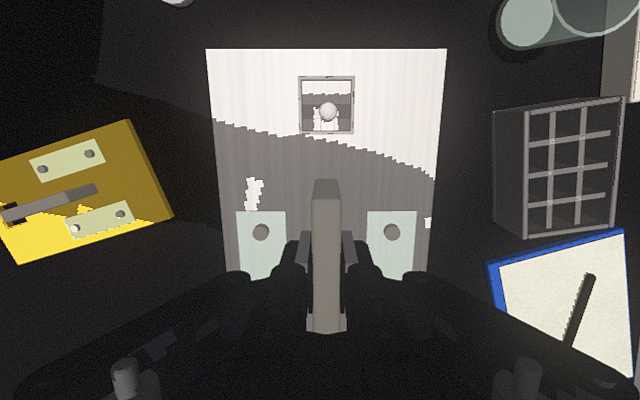

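```bash
python3 - <<'E'
from plant import *
from h import *
w=camera_info("wrist");sc=camera_info("scene");si=camera_info("side");s=get_state()
z0=s['tcp_pos'][2]-.0178
f=lambda p:np.round(np.array(p)*1000,1)
hw=plane(w,(326.5,104.7),z0+.008);pw=plane(w,(328.3,112),.092)
print("wrist hole",f(hw),"peg",f(pw)); d=(pw-hw)[:2]*1000; print("move",d, d@SX,d@SY)
# scene hole top (crop 2.5x)
h=((255+.5)/2.5-.5+190,(165+.5)/2.5-.5+190)
print("scene hole",f(plane(sc,h,z0+.008)))
a=cv2.imread("pics/u_wrist.png");cv2.imwrite("pics/u_hole.png",cv2.resize(a[60:150,280:370],None,fx=6,fy=6,interpolation=cv2.INTER_CUBIC))
a=cv2.imread("pics/u_scene.png");cv2.imwrite("pics/u_hs.png",cv2.resize(a[220:300,200:320],None,fx=6,fy=6,interpolation=cv2.INTER_CUBIC))
E
```

```text
wrist hole [ 602.5 -132.6  172.6] peg [ 603.4 -135.8   92. ]
move [ 0.93085854 -3.28019628] 1.4271313134413095 -3.0966887916769044
scene hole [ 598.7 -130.4  172.6]
```

View pics/u_hole.png

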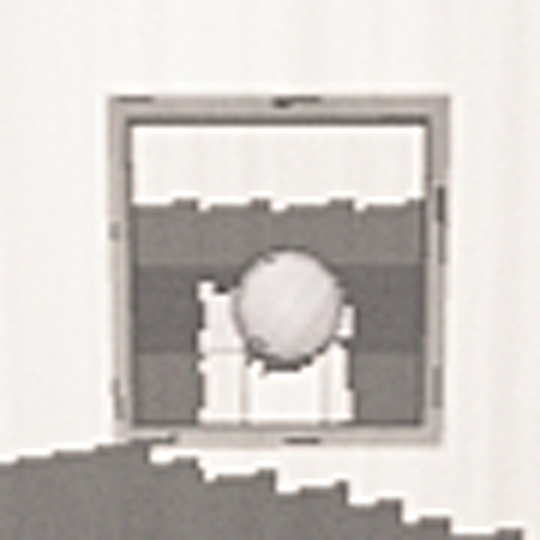

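View pics/u_hs.png

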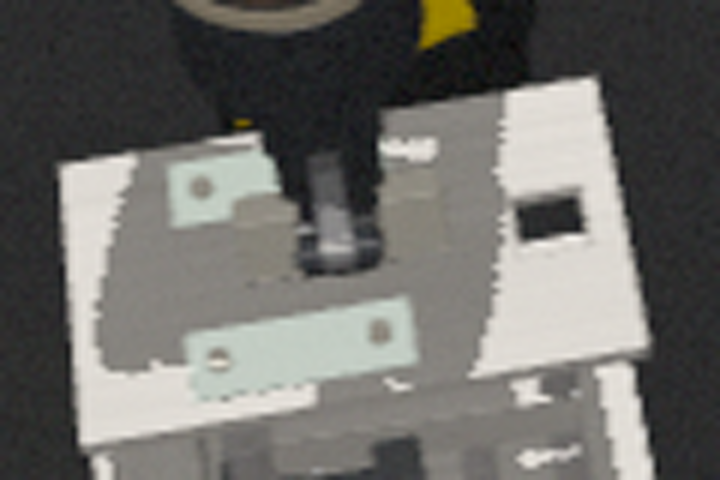

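Emit:
apply_moves([
  [1,1,10,0,0,0],
  [2,2,30,0,0,0],
  [2,2,48,0,0,0],
  [2,2,58,0,0,0],
  [2,2,60,0,0,0],
  [2,2,60,0,0,0],
  [2,2,60,0,0,0],
])

```text
time_s: 17.48
tcp_pos: [0.5931, -0.2047, 0.1228]
ee_rot: [0.997, -0.077, 0.0, 0.0]
ft_force: [0.3, 0.3, -3.3]
width: 0.0108
```

```bash
python3 - <<'E'
from plant import *
from h import *
s=get_state();print(s['tcp_pos'],s['ee_rot'],s['width'],s['ft_force'],s['time_s'])
for n in("scene","wrist","side"): cv2.imwrite(f"pics/v_{n}.png",grab_frame(n)[:,:,::-1])
a=cv2.imread("pics/v_scene.png");b=cv2.imread("pics/v_side.png");w=cv2.imread("pics/v_wrist.png")
cv2.imwrite("pics/v.png",np.hstack([cv2.resize(w[50:150,275:375],(390,390),interpolation=cv2.INTER_CUBIC),cv2.resize(a[220:340,200:320],(400,390))]))
E
```

```text
[ 0.59312281 -0.20472007  0.12282728] [ 9.96998043e-01 -7.74256595e-02  3.98169342e-04  1.04523117e-04] 0.010840217823925205 [ 0.32836969  0.33267906 -3.28089842] 17.4833
```

View pics/v.png

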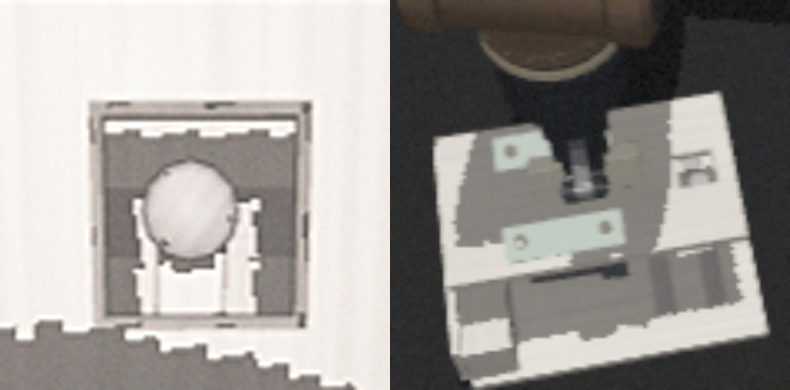

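```bash
python3 - <<'E'
from plant import *
from h import *
w=camera_info("wrist");s=get_state()
z0=s['tcp_pos'][2]-.0178
P=lambda u,v:((u+.5)/3.9-.5+275,(v+.5)/3.9-.5+50)
hw=plane(w,P(201,213),z0+.008);pw=plane(w,P(190,209),.092)
d=(pw-hw)[:2]*1000; print(hw,pw,"move SX,SY",d@SX,d@SY)
E
```

```text
[ 0.60439694 -0.13569549  0.11342727] [ 0.60309386 -0.13439102  0.092     ] move SX,SY -1.4892107179507783 1.0871621383327792
```

Emit:
apply_moves([
  [-1,-1,3,0,0,0],
  [-1.4,-1,8,0,0,0],
  [-1.4,-1,16,0,0,0],
  [-1.4,-1,25,0,0,0],
  [-1.4,-1,34,0,0,0],
  [-1.4,-1,42,0,0,0],
  [-1.4,-1,47,0,0,0],
  [-1.4,-1,50,0,0,0],
  [-1.4,-1,51,0,0,0],
  [-1.4,-1,51,0,0,0],
])

```text
time_s: 18.47
tcp_pos: [0.5915, -0.2035, 0.0711]
ee_rot: [0.997, -0.078, -0.0, -0.0]
ft_force: [1.2, 0.4, -3.9]
width: 0.0108
```

```bash
python3 - <<'E'
from plant import *
from h import *
s=get_state();print(s['tcp_pos'],s['ee_rot'],s['width'],s['ft_force'],s['moment'],s['time_s'])
for n in("scene","wrist","side"): cv2.imwrite(f"pics/x_{n}.png",grab_frame(n)[:,:,::-1])
a=cv2.imread("pics/x_scene.png");b=cv2.imread("pics/x_side.png");w=cv2.imread("pics/x_wrist.png")
cv2.imwrite("pics/x.png",np.hstack([cv2.resize(w[40:160,265:385],(390,390),interpolation=cv2.INTER_CUBIC),cv2.resize(a[220:340,200:320],(400,390))]))
E
```

```text
[ 0.5915458  -0.20345292  0.0710905 ] [ 9.96991301e-01 -7.75134624e-02 -6.25971941e-05 -7.12533024e-05] 0.010840466671904444 [ 1.1779744   0.40252156 -3.86926104] [ 0.00143741 -0.03395298 -0.01559947] 18.4667
```

View pics/x.png

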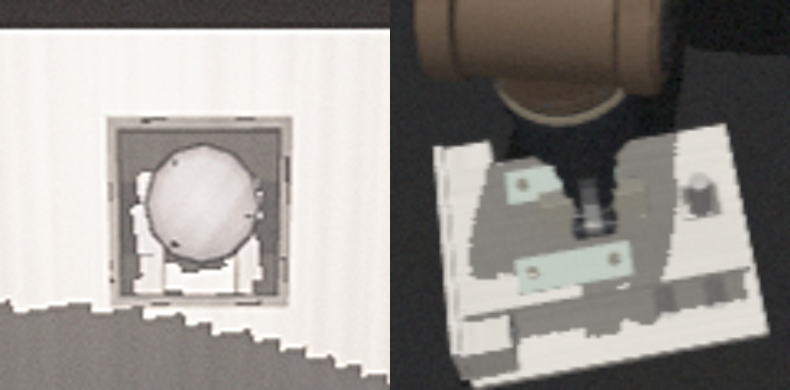

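Emit:
apply_moves([
  [0,0,1,0,0,0],
  [0,0,2,0,0,0],
  [0,0,2.5,0,0,0],
  [0,0,2.5,0,0,0],
])

```text
time_s: 18.95
tcp_pos: [0.5915, -0.2034, 0.0687]
ee_rot: [0.997, -0.077, -0.0, -0.0]
ft_force: [0.7, 0.3, -3.6]
width: 0.0109
```

Emit:
apply_moves([
  [0,0,0.5,0,0,0],
  [0,0,0.5,0,0,0],
])

```text
time_s: 19.12
tcp_pos: [0.5915, -0.2034, 0.0682]
ee_rot: [0.997, -0.078, -0.0, -0.0]
ft_force: [0.3, 0.1, -4.5]
width: 0.0113
```

Emit:
apply_moves([
  [0,0,0.4,0,0,0],
  [0,0,0.4,0,0,0],
])

```text
time_s: 19.28
tcp_pos: [0.5915, -0.2035, 0.0679]
ee_rot: [0.997, -0.078, 0.0, -0.0]
ft_force: [0.2, 0.1, -4.2]
width: 0.011
```

Emit:
apply_moves([
  [0,0,0.4,0,0,0],
  [0,0,0.4,0,0,0],
])

```text
time_s: 19.45
tcp_pos: [0.5916, -0.2034, 0.0678]
ee_rot: [0.997, -0.077, 0.0, 0.0]
ft_force: [-2.2, 0.8, 1.2]
width: 0.0115
```

Emit:
apply_moves([
  [0,0,0.3,0,0,0],
  [0,0,0.3,0,0,0],
])

```text
time_s: 19.62
tcp_pos: [0.5916, -0.2034, 0.0678]
ee_rot: [0.997, -0.077, 0.0, 0.0]
ft_force: [-2.8, 1.3, 4.9]
width: 0.0107
```

Emit:
apply_moves([
  [0,0,-0.3,0,0,0],
  [0,0,-0.3,0,0,0],
  [0,0,-0.3,0,0,0],
  [0,0,-0.3,0,0,0],
  [0,0,-0.3,0,0,0],
  [0,0,-0.3,0,0,0],
], grip=0.5)

```text
time_s: 20.12
tcp_pos: [0.5915, -0.2034, 0.0674]
ee_rot: [0.997, -0.077, 0.0, -0.0]
ft_force: [0.3, 0.2, 0.8]
width: 0.0428
```

Emit:
apply_moves([
  [0,0,-5,0,0,0],
  [0,0,-20,0,0,0],
  [0,0,-50,0,0,0],
  [0,0,-85,0,0,0],
  [0,0,-115,0,0,0],
  [0,0,-130,0,0,0],
  [0,0,-130,0,0,0],
  [0,0,-130,0,0,0],
])

```text
time_s: 20.78
tcp_pos: [0.5916, -0.2035, 0.1983]
ee_rot: [0.997, -0.078, 0.001, 0.0]
ft_force: [-0.1, -0.4, -0.4]
width: 0.0428
```

```bash
python3 - <<'E'
from plant import *
from h import *
s=get_state();print(s['tcp_pos'],s['ee_rot'],s['width'],s['ft_force'],s['moment'],s['time_s'])
for n in("scene","wrist","side"): cv2.imwrite(f"pics/y_{n}.png",grab_frame(n)[:,:,::-1])
a=cv2.imread("pics/y_scene.png");b=cv2.imread("pics/y_side.png");w=cv2.imread("pics/y_wrist.png")
cv2.imwrite("pics/y.png",np.hstack([cv2.resize(b[190:340,330:480],(390,390),interpolation=cv2.INTER_CUBIC),cv2.resize(a[220:340,200:320],(400,390))]))
E
```

```text
[ 0.5915693  -0.20346334  0.19832793] [ 9.96991429e-01 -7.75071882e-02  8.12734886e-04  2.56726806e-04] 0.04281165812785208 [-0.0866318  -0.40712322 -0.37475565] [-0.05025768  0.01045623 -0.0130016 ] 20.7833
```

View pics/y.png

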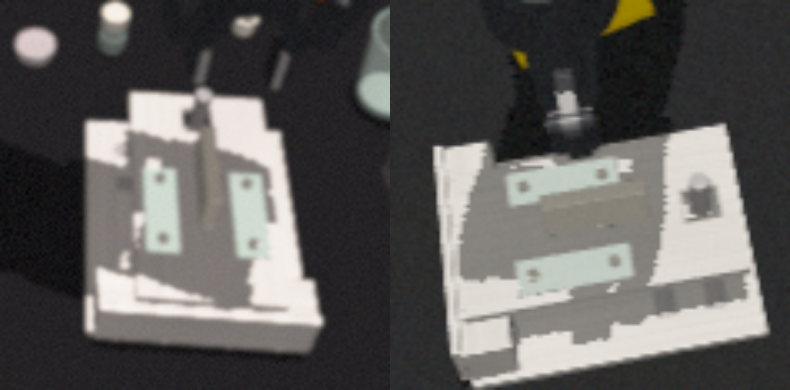

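View pics/y_wrist.png

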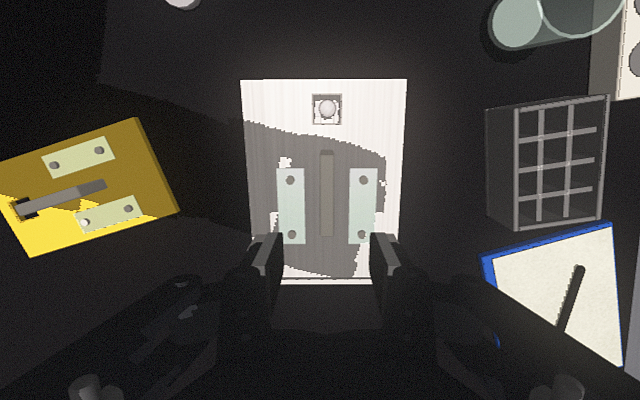

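```bash
python3 - <<'E'
from plant import *
from h import *
w=camera_info("wrist");sc=camera_info("scene");si=camera_info("side");f=lambda p:np.round(np.array(p)*1000,1)
hw=plane(w,(327,109),.058);pw=plane(w,(327.3,108),.092)
d=(pw-hw)[:2]*1000;print("peg-hole",d); hs=(f(hw)[:2]-SO);print("hole in stand",hs@SX,hs@SY)
c=[f(plane(w,p,.058))[:2] for p in ((240.5,79),(407,79))];e=c[1]-c[0];print("front edge len",np.linalg.norm(e),"yaw",np.degrees(np.arctan2(e[1],e[0])))
fin=[f(plane(w,p,.098))[:2] for p in ((326.5,151),(326.5,236))];m=(fin[0]+fin[1])/2-SO;print("handle in stand",m@SX,m@SY)
# scene tray corners z .058
S=lambda u,v:((u-390+.5)*.3-.5+200,(v+.5)*120/390-.5+220)
NE,SE=[f(plane(sc,S(*p),.058)) for p in((724,125),(748,270))];print(NE,SE,np.linalg.norm(NE-SE))
p0=cv2.imread("pics/scene0.png").astype(int);p1=cv2.imread("pics/y_scene.png").astype(int)
for n,(x,y) in dict(vial=(341,256),dish=(329,235),conn=(366,302)).items():
    for pp in(p0,p1):
        r=pp[y-12:y+13,x-11:x+12].sum(2)>300; yy,xx=np.nonzero(r); print(n,len(xx),xx.mean()+x-11,yy.mean()+y-12)
E
```

```text
peg-hole [0.24961923 0.27726255]
hole in stand 5.836945916553709 68.73056134186037
front edge len 142.9190330221975 yaw -8.895512557134234
handle in stand 5.493897651733735 1.113368129719372
[546.2 -99.2  58. ] [ 658.8 -120.2   58. ] 114.54152085597597
vial 141 340.2482269503546 253.26950354609932
vial 144 340.1736111111111 253.375
dish 183 328.9945355191257 235.0983606557377
dish 183 328.9945355191257 235.0983606557377
conn 116 365.8189655172414 302.2155172413793
conn 117 365.8034188034188 302.2735042735043
```

```bash
python3 - <<'E'
from plant import *
print(finish_job())
E
```

```text
the job is handed in; nothing more can be done
None
```

The tray is on its stand and released, with the leg's peg through its hole, but I may have broken the 20 N limit on the leg. I handed the job in at about 21 s, and no verdict came back.

- **Leg:** I pushed the peg with shut fingers until it met the stop, about 1.62 rad from the stand's -x. I then pressed it there at about 12 N for 0.66 s.
- **Possible fault:** I had queued several small steps before reading the force, so it overshot at the stop. The last reading was 19.5 N horizontally, about 21.8 N with the vertical part. That is wrist force, not contact force, and I backed off at once. I can't rule out that the 20 N limit was passed for a moment.
- **Tray:** I picked the white tray by its fin and left the yellow look-alikes alone. I lined its hole up over the peg with the wrist camera and lowered it until it touched down at the expected height. After letting go I raised the gripper clear.

| Last check | Measured | Allowed |
|---|---|---|
| Peg centre to hole centre | about 0.4 mm | 9 mm |
| Handle along the stand's y | about +1 mm | ±12 mm |
| Underside height, from the tool height at touchdown | about 50 mm | 47–53 mm |

- **Squareness:** The tray looked square to the stand in the wrist view. I tried to measure its front edge, but the line I picked was the stand's base, so that number says nothing about the tray.
- **Flatness:** I did not measure tilt directly. I judged it from the touchdown height and the pictures.
- **Vial, dish and connector:** They had not moved, to within about 0.1 px in the scene camera.

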